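# Jack the drooping welded frame level in the vise

### The arm

A 6-joint arm with a two-finger parallel gripper is mounted at the origin on the work surface. World frame = base frame: x ahead of the robot, y to its left, z up, the work surface at z = 0. Lengths are in m, angles in rad, forces in N, time in s.
With the tool pointing down it reaches from about 0.325 to 0.775 m from the base axis. Payload 9.3 kg.
Tool frame: the origin (TCP) lies midway between the tips of the shut fingers; the grasp point (between the pads) lies bot.grasp_offset behind it (bot.grasp_offset is the distance from the TCP to the grasp point, in m); z points along the fingers, y is the line along which they close (so a half turn about z gives the same grasp; the last joint's range is limited). The gripper opens to 85 mm and grips with 20 to 120 N. Pads are 22 mm wide; open, the fingers measure 114 mm over their backs; the gripper's body (76 mm by 85 mm) begins 54 mm behind the grasp point. The pads swing forward as they close: fully open they stand 13 mm farther back than shut.
Start: joints at [-1.501, 0.259, 0.021, 1.334, 0, 1.418], TCP at [0.122, -0.536, 0.231] pointing down, gripper open.
Joint ranges: [-3.04, 3.04], [-0.91, 1.82], [-1.04, 1.36], [-1.92, 1.95], [-1.52, 1.45], [-3.14, 3.14]. Speed limits (rad/s): [2.22, 2.22, 2.79, 3.14, 3.14, 3.14].

### API

Orientations are given as a rotation vector (axis times angle).
In Python, from rig import bot gives the robot as it stands.
- The arm moves only by the shell command python3 -m inch 'ROWS' [FORCE]. ROWS is text: rows parted by semicolons, each of 7 numbers parted by spaces: the shift along the tool's x, y, z scaled (see below), then the turn, a rotation vector about the tool's x, y, z scaled (see below), then the opening, from 0 (shut) to 1 (fully open). In form: x y z wx wy wz jaw; .... A call has exactly 5 rows; each row is the pose to reach, as a shift and turn from the pose commanded when the call began, along the tool's axes at that moment; what a row does not reach only later rows make up. The controller multiplies each number of a shift by 0.15 m and each number of a turn by 120 degrees. A row lasts 1/10 s, in which the tool goes at most 50 mm and 8.59 degrees, less where a joint would pass 70% of its speed; a pose out of reach is approached as far as the arm can. A call with a number of a shift or a turn outside -1 to 1 is refused whole. A call with a gripper value outside its range is refused whole. The fingers move at their own pace and stop on an object; FORCE is the grip in N (left out, the last holds). Time passes only in rows, so rows that repeat a pose let the fingers close, or fill a call up. It gives the time, the measured TCP pose, the force, the opening and the grip force at its end, in the units of the state.
- bot.get_state(): the state, without advancing time (a new reading comes with each control period).
- bot.camera(name): name is "scene" or "top" or "wrist"; returns the picture (384x512x3 uint8, red, green, blue); there is no depth.
- bot.get_calibration(name): a dict with "fx", "fy", "cx", "cy" (pixels), "k1" (the pictures are not rectified: a ray, as slopes to the right and down, at radius r is drawn at 1 + k1 r^2 times it, then the intrinsics apply), "world_to_cam" (4x4, takes a point from world to camera coordinates). Camera axes: x right, y down, z forward; pixel columns grow to the right and rows downward; lengths in m; the calibration is good to about 2 mm. A picture is of the moment at which its call begins: read the wrist's pose just before it. get_calibration takes no time and is no camera call; for the wrist camera it gives the pose at the moment of the call.
- bot.sign_off(): hands the job in; it is judged then, once.
The state is a dict: "clock": time; "joint_pos": joint angles; "dq": joint speeds; "joint_efforts": joint torques, N m; "tool_pos": TCP position; "eef_rot": TCP orientation; "force": force on the tool from outside, world axes, zero at the start; "wrist_torque": the same for the moment, N m; "grip_width": opening from 0.0 (shut) to 1.0 (fully open); "grip_force": force on a finger pad.
Only numpy, scipy, OpenCV 4.12 (cv2) and the standard library are available. Lean on these libraries where they do the work, as an engineer would, in place of code of your own. Each camera call takes 0.05 s, during which the arm holds its last target. There are 200 camera calls.

### The job

The welded frame is only nipped in the vise and droops: take the crank handle from the plywood board, push it fully home on the square end of the scissor jack's screw and wind clockwise (seen from the handle) until the jack has lifted the frame level. Then draw the crank off, leaving the frame level on the jack, and lay the crank down flat on the plywood board, without dropping it or disturbing the other tools on the bench.

Things in the scene. Friction and masses are not known exactly. Their poses are not given: they have to be found in the camera images.
- crank_socket (a point): Crank: steel Z-crank, 350 g, 132 mm long by 94 mm, lying flat on the board. Its square socket (34 mm outside, 24 mm inside, 42 mm deep) is joined to a flat arm (86x30x10 mm). Origin: centre of the socket's mouth. x: along the socket axis, out of the mouth. y: from the grip's axis towards the socket's axis. The centre is 17 mm above what it lies on; arm centre is at x -47 mm.
- crank_grip (a point): Middle of the crank's black grip: a sleeve 34 mm diameter, 70 mm long, parallel to the socket axis, 60 mm to its side and 90 mm behind the mouth (at x -90, y -60 mm of crank_socket). Same axes. The sleeve turns freely on its spindle, so lifted by it the crank swings down and hangs with the socket 60 mm straight below the grip.
- jack_drive_tip (a point): Tip of the 20 mm square drive end of the jack's screw (a round nose tapers over its last 16 mm). The screw is level, 102 to 128 mm above the bench; x points along it into the jack, away from the robot. It turns with the screw; at the start two of the square's sides are upright. The fitted socket goes 42 mm past this tip. It holds where left; turning takes about 0.15 N m. The socket has 0.2 rad of play on it.
- jack_collar (a point): Face of the collar behind the square, 42 mm past the tip: a crank pushed home has its socket's mouth here. Clockwise, facing the jack (positive about x), raises it: the pad rises 12 mm a turn, the screw 6 mm. At the start the pad's top is 94 mm above the screw's axis, 5 to 20 mm under the far rail and 350 to 410 mm from the vise bar; the frame is level with the pad 232 mm above the bench.
- frame_free_end (a point): Top of the near rail at the free end of the welded frame (30 mm square tube, two 550 mm rails 190 mm apart), 520 mm from the bar nipped in the vise; y points along the rail from the vise. It droops 0.05 rad at the start, free to be raised, and is 262 mm above the bench when level. The near rail passes 98 to 112 mm (its underside) above the screw's axis over the crank's arm (front edge 27 mm beyond the tip, towards the robot), so a tool on the grip must lean back.
- tool_board: Plywood board, 300 (x) by 260 (y) by 6 mm, fixed flat on the bench; origin at the centre of its underside.
- hammer: Hammer, 300 mm, lying on the bench to the right: leave alone.
- file: File with a wooden handle, 280 mm, lying near the robot's left: leave alone.
- grinder: Angle grinder, 260 mm long, 80 mm high, lying on the bench left of the plywood board: leave alone.

How it is judged:
By the outcome, as a careful person would: the job done as asked, in the order asked, and still so for the second after the job is handed in, with the robot touching nothing.
It also fails if it takes over 72 s, if anything falls off the work surface, if the arm or the gripper's body presses on something with over 40 N, if the wrist force passes 120 N, or if a joint passes its speed limit or range.

## Working session

There is one attempt and no reset: what is moved stays moved. The work goes in short steps, Python scripts to look and compute and a shell command to move; the robot and the scene stay as the last step left them, time stands still between calls to the robot, and variables do not carry over. Pictures are saved under pics/ and viewed, at most 13 in all, crops included, and the job is handed in when it is done.

```bash
ls; mkdir -p pics
cat > h.py <<'E'
import numpy as np, cv2
from rig import bot
from scipy.spatial.transform import Rotation as R
def ray(c,u,v):
    x=(u-c['cx'])/c['fx'];y=(v-c['cy'])/c['fy']
    X,Y=x,y
    for _ in range(20):
        s=1+c['k1']*(X*X+Y*Y);X,Y=x/s,y/s
    T=np.array(c['world_to_cam']);d=T[:3,:3].T@np.array([X,Y,1]);o=-T[:3,:3].T@T[:3,3]
    return o,d
def onz(c,u,v,z):
    o,d=ray(c,u,v);return o+d*(z-o[2])/d[2]
def proj(c,p):
    T=np.array(c['world_to_cam']);q=T[:3,:3]@np.array(p)+T[:3,3];x,y=q[0]/q[2],q[1]/q[2]
    s=1+c['k1']*(x*x+y*y);return np.array([c['fx']*x*s+c['cx'],c['fy']*y*s+c['cy']])
def tri(c1,p1,c2,p2):
    o1,d1=ray(c1,*p1);o2,d2=ray(c2,*p2)
    t=np.linalg.lstsq(np.c_[d1,-d2],o2-o1,rcond=None)[0]
    a,b=o1+d1*t[0],o2+d2*t[1];return (a+b)/2,np.linalg.norm(a-b)
def save(n,f):
    im=bot.camera(n);cv2.imwrite('pics/'+f,im[:,:,::-1]);return im
def move(p,Rm,s=None):
    "shift/turn numbers from current measured pose to target"
    s=s or bot.get_state();R0=R.from_rotvec(s['eef_rot'])
    return np.round(R0.inv().apply(np.array(p)-s['tool_pos'])/.15,3),np.round(np.degrees((R0.inv()*Rm).as_rotvec())/120,3)
E
python3 - <<'E'
from h import *
a=save('scene','s0.png');b=save('top','t0.png')
cv2.imwrite('pics/st0.png',cv2.resize(np.vstack([a])[:,:,::-1],(800,600)))
cv2.imwrite('pics/tt0.png',cv2.resize(b[:,:,::-1],(800,600)))
for n in('scene','top'):
    c=bot.get_calibration(n);print(n,c['fx'],c['fy'],c['cx'],c['cy'],c['k1'],np.round(c['world_to_cam'],3).tolist())
print(bot.grasp_offset,bot.get_state())
E
```

```text
pics
scene 384.3058596424656 384.3058596424656 257.4871336402231 189.69666728829915 -0.024340973439727145 [[-0.647, 0.762, -0.022, 0.312], [0.481, 0.386, -0.787, -0.089], [-0.591, -0.52, -0.617, 1.538], [0.0, 0.0, 0.0, 1.0]]
top 454.6618861254935 454.6618861254935 252.0363645226906 187.8959037356885 -0.04153743196475656 [[-0.017, -1.0, -0.003, 0.004], [-0.997, 0.017, -0.073, 0.514], [0.073, 0.002, -0.997, 1.518], [0.0, 0.0, 0.0, 1.0]]
0.0187 {'clock': 0.1, 'joint_pos': array([-1.50064265e+00,  2.59154784e-01,  2.08526761e-02,  1.33369877e+00,
       -2.40134910e-05,  1.41820734e+00]), 'dq': array([ 1.29778118e-04, -3.20040152e-05,  1.90642508e-03, -2.22239587e-03,
        2.29178987e-04, -8.59627523e-04]), 'joint_efforts': array([ 5.63260139e-03, -5.56687796e+01,  3.45072627e+01,  1.15702639e-02,
       -1.66845739e-04,  5.50578548e-06]), 'tool_pos': array([ 0.12147505, -0.53616823,  0.23072227]), 'eef_rot': array([-3.12093224e+00, -3.49026661e-01, -4.02624102e-05]), 'force': array([0.1803273 , 0.25801988, 0.48193846]), 'wrist_torque': array([ 0.03505186, -0.08619397, -0.00714746]), 'grip_force': 0.0, 'grip_width': 0.9961964931233637}
```

View pics/st0.png

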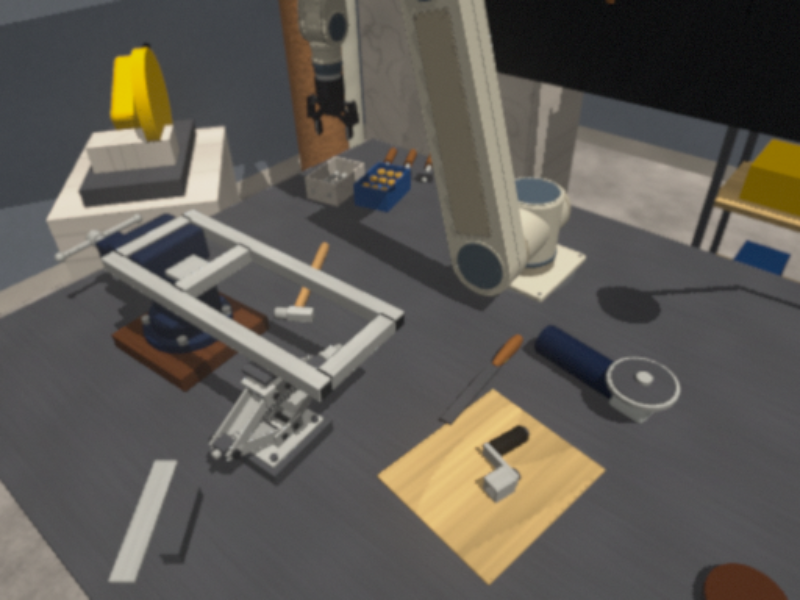

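View pics/tt0.png

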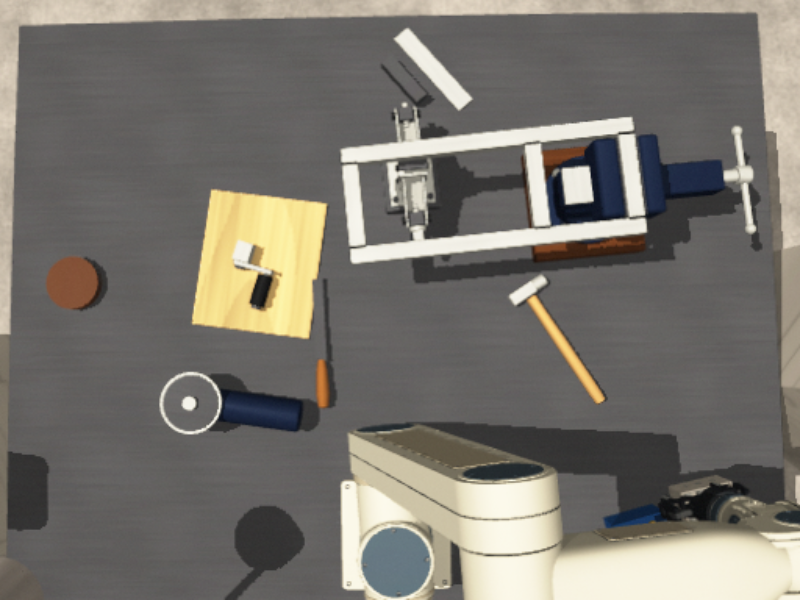

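Scene and top views: the crank lies on the board (top view about (243,253) socket and (260,290) grip). The jack's drive end is near (418,235) under the near rail. Next I'll measure both coarsely.

Run:
```python
from h import *
c=bot.get_calibration('top');k=.64
im=cv2.imread('pics/t0.png')
for n,u,v,z in [('socket',243,253,.04),('grip',260,290,.035),('tip',418,238,.115),('jackfar',408,108,.115),('boardTL',211,190,.006),('boardTR',327,204,.006),('boardBR',309,338,.006),('boardBL',193,323,.006),('railNearL',352,262,.25),('railNearR',645,232,.28),('railback L',352,250,.25),('file',322,360,.01),('grinder',300,415,.05),('hammer',528,290,.03)]:
    print(n,np.round(onz(c,u*k,v*k,z),3))
# crank grip: dark pixels on board
reg=np.zeros(im.shape[:2],np.uint8);cv2.fillConvexPoly(reg,(np.array([[215,196],[322,208],[305,332],[198,318]])*k).astype(int),255)
hsv=cv2.cvtColor(im,cv2.COLOR_BGR2HSV)
for n,m in(('dark',hsv[:,:,2]<50),('gray',(hsv[:,:,1]<40)&(hsv[:,:,2]>110))):
    m=(m&(reg>0)).astype(np.uint8);cs=cv2.findContours(m,0,2)[0]
    for q in cs:
        if cv2.contourArea(q)>15: r=cv2.minAreaRect(q);print(n,cv2.contourArea(q),r,[np.round(onz(c,*p,.03),3)[:2].tolist() for p in cv2.boxPoints(r)])
c=bot.get_calibration('wrist');s=bot.get_state();T=np.array(c['world_to_cam']);RR=R.from_rotvec(s['eef_rot']).as_matrix()
o=-T[:3,:3].T@T[:3,3];print('cam in tool',RR.T@(o-s['tool_pos']),(RR.T@T[:3,:3].T).round(3).tolist(),c['fx'],c['cx'],c['cy'])
```

```text
socket [0.606 0.317 0.04 ]
grip [0.526 0.282 0.035]
tip [ 0.62  -0.057  0.115]
jackfar [ 0.892 -0.041  0.115]
boardTL [0.752 0.396 0.006]
boardTR [0.716 0.139 0.006]
boardBR [0.421 0.181 0.006]
boardBL [0.458 0.435 0.006]
railNearL [0.557 0.071 0.25 ]
railNearR [ 0.599 -0.463  0.28 ]
railback L [0.579 0.07  0.25 ]
file [0.373 0.153 0.01 ]
grinder [0.26  0.196 0.05 ]
hammer [ 0.516 -0.294  0.03 ]
dark 147.0 ((166.4403839111328, 185.53211975097656), (8.812002182006836, 19.539657592773438), 16.699243545532227) [[0.499, 0.307], [0.562, 0.287], [0.553, 0.259], [0.49, 0.278]]
gray 169.0 ((162.17674255371094, 164.69903564453125), (26.580068588256836, 15.914180755615234), 16.389541625976562) [[0.585, 0.348], [0.637, 0.333], [0.609, 0.246], [0.558, 0.262]]
cam in tool [ 0.06987623 -0.00087615 -0.14179677] [[0.001, -0.962, -0.271], [1.0, 0.001, -0.0], [0.001, -0.271, 0.962]] 316.6523436651066 257.75449978483715 194.49954121391417
```

```bash
cat >> h.py <<'E'
def pose(yaw,lean):
    "tool frame with fingers pointing along heading yaw (deg), leaning back lean deg from straight down; tool x to the rear"
    a,t=np.radians([yaw,lean]);z=np.array([np.cos(a)*np.sin(t),np.sin(a)*np.sin(t),-np.cos(t)])
    y=np.array([-np.sin(a),np.cos(a),0]);y=-y if False else y
    x=np.cross(y,z);return R.from_matrix(np.c_[x,y,z])
def path(ws,s=None):
    s=s or bot.get_state();p=np.array(s['tool_pos']);q=R.from_rotvec(s['eef_rot'])
    for P,Q in ws:
        P=np.array(P)
        d=q.inv().apply(P-p)/.15;w=np.degrees((q.inv()*Q).as_rotvec())/120
        print(*np.round(np.r_[d,w],3),'| rows',round(np.linalg.norm(P-p)/.05,1),round(np.linalg.norm(w)*120/8.59,1));p,q=P,Q
E
python3 - <<'E'
from h import *
print(pose(-17,0).as_matrix().round(2), R.from_rotvec(bot.get_state()['eef_rot']).as_matrix().round(2))
path([((.22,-.416,.33),pose(40-180,0)),((.36,-.26,.34),pose(75-180,0)),((.43,-.07,.34),pose(110-180,0)),((.45,.11,.33),pose(140-180,0)),((.45,.27,.28),pose(-17,0)),((.43,.31,.17),pose(-17,40))])
E
```

```text
[[-0.96  0.29  0.  ]
 [ 0.29  0.96  0.  ]
 [ 0.    0.   -1.  ]] [[ 0.98  0.22 -0.  ]
 [ 0.22 -0.98  0.  ]
 [ 0.   -0.   -1.  ]]
0.818 -0.637 -0.661 -0.001 -0.0 -0.227 | rows 3.7 3.2
1.383 -0.197 -0.067 0.0 0.0 -0.292 | rows 4.2 4.1
1.344 0.123 0.0 0.0 0.0 -0.292 | rows 4.0 4.1
1.082 0.536 0.067 0.0 0.0 -0.25 | rows 3.6 3.5
0.686 0.817 0.333 0.0 0.0 -0.192 | rows 3.4 2.7
0.205 0.216 0.733 0.0 -0.333 0.0 | rows 2.4 4.7
```

```bash
python3 -m inch '.41 -.32 -.33 0 0 -.11 1;.82 -.64 -.66 0 0 -.227 1;.82 -.64 -.66 0 0 -.227 1;.82 -.64 -.66 0 0 -.227 1;.82 -.64 -.66 0 0 -.227 1'
python3 - <<'E'
from h import *
path([((.31,-.32,.34),pose(65-180,0)),((.38,-.20,.34),pose(85-180,0)),((.42,-.06,.34),pose(110-180,0)),((.44,.08,.33),pose(135-180,0)),((.45,.20,.30),pose(155-180,0)),((.44,.30,.22),pose(-17,20)),((.43,.32,.15),pose(-17,40))])
E
```

```text
clock: 0.6
tool_pos: [0.2221, -0.4137, 0.3333]
eef_rot: [2.946, 1.079, 0.001]
force: [-0.6, -0.8, 0.3]
grip_width: 1.005
grip_force: 0.0
0.851 -0.098 -0.046 0.002 0.001 -0.206 | rows 2.6 2.9
0.922 0.085 0.0 0.0 0.0 -0.167 | rows 2.8 2.3
0.953 0.184 0.0 0.0 0.0 -0.208 | rows 2.9 2.9
0.831 0.445 0.067 0.0 0.0 -0.208 | rows 2.8 2.9
0.519 0.613 0.2 0.0 0.0 -0.167 | rows 2.5 2.3
0.342 0.576 0.533 -0.012 -0.166 -0.066 | rows 2.6 2.5
0.256 0.108 0.403 0.0 -0.167 0.0 | rows 1.5 2.3
```

```bash
python3 -m inch '.4 -.05 -.02 0 0 -.1 1;.85 -.1 -.05 0 0 -.206 1;.85 -.1 -.05 0 0 -.206 1;.85 -.1 -.05 0 0 -.206 1;.85 -.1 -.05 0 0 -.206 1' | head -2
python3 -m inch '.45 .04 0 0 0 -.08 1;.92 .085 0 0 0 -.167 1;.92 .085 0 0 0 -.167 1;.92 .085 0 0 0 -.167 1;.92 .085 0 0 0 -.167 1' | head -2
python3 -m inch '.95 .18 0 0 0 -.208 1;.95 .18 0 0 0 -.208 1;.95 .18 0 0 0 -.208 1;.95 .18 0 0 0 -.208 1;.95 .18 0 0 0 -.208 1' | head -2
python3 -m inch '.83 .45 .07 0 0 -.208 1;.83 .45 .07 0 0 -.208 1;.83 .45 .07 0 0 -.208 1;.83 .45 .07 0 0 -.208 1;.83 .45 .07 0 0 -.208 1' | head -2
python3 -m inch '.52 .61 .2 0 0 -.167 1;.52 .61 .2 0 0 -.167 1;.52 .61 .2 0 0 -.167 1;.52 .61 .2 0 0 -.167 1;.52 .61 .2 0 0 -.167 1' | head -3
python3 - <<'E'
from h import *
print(bot.get_state()['joint_pos'].round(2))
path([((.44,.30,.22),pose(-17,20)),((.43,.32,.15),pose(-17,40))])
E
```

```text
clock: 1.1
tool_pos: [0.3084, -0.3222, 0.3372]
clock: 1.6
tool_pos: [0.3787, -0.2034, 0.3373]
clock: 2.1
tool_pos: [0.4187, -0.0642, 0.3374]
clock: 2.6
tool_pos: [0.4406, 0.0753, 0.3268]
clock: 3.1
tool_pos: [0.4511, 0.1945, 0.2971]
eef_rot: [-0.694, -3.064, 0.001]
[ 0.24  0.15  0.04  1.47 -0.    0.68]
0.37 0.604 0.514 -0.013 -0.166 -0.07 | rows 2.6 2.5
0.256 0.108 0.403 0.0 -0.167 0.0 | rows 1.5 2.3
```

```bash
python3 -m inch '.37 .6 .51 -.013 -.166 -.07 1;.37 .6 .51 -.013 -.166 -.07 1;.37 .6 .51 -.013 -.166 -.07 1;.37 .6 .51 -.013 -.166 -.07 1;.37 .6 .51 -.013 -.166 -.07 1' | head -3
python3 -m inch '.25 .11 .4 0 -.167 0 1;.25 .11 .4 0 -.167 0 1;.25 .11 .4 0 -.167 0 1;.25 .11 .4 0 -.167 0 1;.25 .11 .4 0 -.167 0 1'
python3 - <<'E'
from h import *
im=save('wrist','w1.png')
c=bot.get_calibration('wrist');print(bot.get_state()['joint_pos'].round(2))
for p in [(.526,.283,.023),(.61,.319,.023),(.63,.313,.023)]: print(proj(c,p))
E
```

```text
clock: 3.6
tool_pos: [0.4389, 0.3002, 0.2213]
eef_rot: [0.411, 2.766, -0.07]
clock: 4.1
tool_pos: [0.431, 0.3213, 0.153]
eef_rot: [0.362, 2.422, -0.127]
force: [-0.1, -0.6, -0.2]
grip_width: 1.005
grip_force: 0.0
[ 0.8   0.14 -0.56  0.5  -0.61  0.98]
[246.46452029 171.3762413 ]
[298.37196471 208.09025118]
[296.61740002 216.99006135]
```

View pics/w1.png

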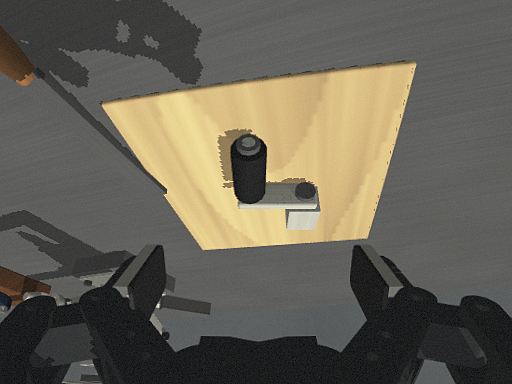

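The wrist view shows the grip from (248,140) to (252,200) and the socket near (303,218), close to the prediction. I'll refine the grip axis with a mask.

Run:
```python
from h import *
im=cv2.imread('pics/w1.png');c=bot.get_calibration('wrist')
g=im.max(2);m=((g<60)).astype(np.uint8);m[:,:228]=0;m[:,272:]=0;m[:132]=0;m[205:]=0
for v in (152,160,168,176,184,192):
    u=np.where(m[v])[0];print(v,u.min(),u.max(),onz(c,(u.min()+u.max())/2,v,.023).round(4))
for p in[(289,229),(317,228)]: print('mouth',onz(c,*p,.023).round(3))
yaw=-17
for yaw in(-17,):
  Q=pose(yaw,40);z=Q.as_matrix()[:,2];print(z)
  G=np.array([.526,.283,.023])
  path([(G-z*.05,Q),(G+z*.011,Q)])
```

```text
152 231 266 [0.4994 0.2939 0.023 ]
160 231 265 [0.51   0.2899 0.023 ]
168 232 265 [0.5216 0.2866 0.023 ]
176 233 265 [0.5339 0.283  0.023 ]
184 234 265 [0.5471 0.2792 0.023 ]
192 235 264 [0.5611 0.2746 0.023 ]
mouth [0.658 0.297 0.023]
mouth [0.667 0.333 0.023]
[ 0.61470085 -0.18793291 -0.76604444]
0.038 -0.064 0.769 0.002 -0.0 -0.001 | rows 2.3 0.0
-0.0 0.0 0.407 0.0 0.0 0.0 | rows 1.2 0.0
```

```bash
python3 -m inch '.02 -.025 .4 0 0 0 1;.04 -.048 .769 0 0 0 1;.04 -.048 .769 0 0 0 1;.04 -.048 .769 0 0 0 1;.04 -.048 .769 0 0 0 1' 60 | head -4
python3 -m inch '0 0 .15 0 0 0 1;0 0 .3 0 0 0 1;0 0 .4 0 0 0 1;0 0 .407 0 0 0 1;0 0 .407 0 0 0 1'
python3 -m inch '0 0 0 0 0 0 .3;0 0 0 0 0 0 .2;0 0 0 0 0 0 .2;0 0 0 0 0 0 .2;0 0 0 0 0 0 .2' 60
python3 - <<'E'
from h import *
save('wrist','w2.png')
E
```

```text
clock: 4.65
tool_pos: [0.4953, 0.2945, 0.0606]
eef_rot: [0.361, 2.421, -0.128]
force: [1.2, -0.7, 0.3]
clock: 5.15
tool_pos: [0.5317, 0.2841, 0.014]
eef_rot: [0.358, 2.42, -0.127]
force: [-0.7, -0.6, -0.1]
grip_width: 0.996
grip_force: 0.0
clock: 5.65
tool_pos: [0.5312, 0.2837, 0.0134]
eef_rot: [0.357, 2.42, -0.128]
force: [-5.4, -0.3, 8.5]
grip_width: 0.379
grip_force: 58.5
```

View pics/w2.png

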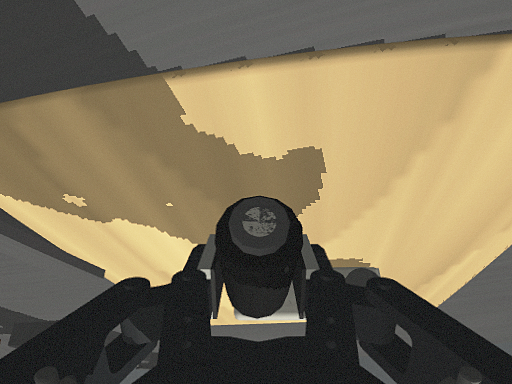

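Grip held around (258,250), width 0.38, 58 N. I'll lift and go to a viewing position in front of the jack.

Run:
```python
from h import *
path([((.531,.284,.10),pose(-17,40)),((.50,.29,.20),pose(-17,40)),((.44,.18,.22),pose(-6,40)),((.42,.05,.22),pose(4,40))])
```

```text
-0.37 0.002 -0.444 0.002 0.0 0.001 | rows 1.7 0.0
-0.268 -0.022 -0.645 0.0 0.0 0.0 | rows 2.1 0.0
0.043 -0.818 -0.21 -0.059 -0.0 -0.07 | rows 2.5 1.3
0.032 -0.876 -0.027 -0.054 0.0 -0.064 | rows 2.6 1.2
```

```bash
python3 -m inch '0 0 0 0 0 0 .2;-.07 0 -.09 0 0 0 .2;-.15 0 -.18 0 0 0 .2;-.25 0 -.3 0 0 0 .2;-.37 0 -.444 0 0 0 .2' 110
python3 -m inch '-.05 0 -.12 0 0 0 .2;-.12 -.01 -.28 0 0 0 .2;-.2 -.02 -.45 0 0 0 .2;-.268 -.022 -.645 0 0 0 .2;-.268 -.022 -.645 0 0 0 .2' 
python3 -m inch '.01 -.15 -.05 -.01 0 -.01 .2;.02 -.35 -.1 -.03 0 -.03 .2;.04 -.6 -.2 -.05 0 -.05 .2;.04 -.82 -.21 -.059 0 -.07 .2;.04 -.82 -.21 -.059 0 -.07 .2'|head -3
python3 -m inch '.01 -.2 0 -.01 0 -.01 .2;.02 -.45 0 -.03 0 -.03 .2;.03 -.7 -.02 -.04 0 -.05 .2;.03 -.876 -.027 -.054 0 -.064 .2;.03 -.876 -.027 -.054 0 -.064 .2'
python3 - <<'E'
from h import *
im=save('wrist','w3.png')
c=bot.get_calibration('wrist');print(bot.get_state()['joint_pos'].round(2))
for p in [(.594,-.057,.115),(.636,-.057,.115)]: print(proj(c,p))
E
```

```text
clock: 6.2
tool_pos: [0.5297, 0.2831, 0.0984]
eef_rot: [0.356, 2.425, -0.131]
force: [-0.5, -0.5, -4.4]
grip_width: 0.371
grip_force: 109.5
clock: 6.7
tool_pos: [0.5, 0.2904, 0.2029]
eef_rot: [0.358, 2.418, -0.123]
force: [0.9, -0.2, -4.0]
grip_width: 0.366
grip_force: 109.3
clock: 7.2
tool_pos: [0.4379, 0.1751, 0.2173]
eef_rot: [0.125, 2.443, -0.046]
clock: 7.7
tool_pos: [0.4208, 0.0455, 0.218]
eef_rot: [-0.085, 2.443, 0.033]
force: [-0.1, -0.6, -3.6]
grip_width: 0.364
grip_force: 109.6
[-0.23 -0.38 -0.83  0.44  0.19 -0.23]
[153.96347846 226.13307556]
[160.89779566 242.387152  ]
```

View pics/w3.png

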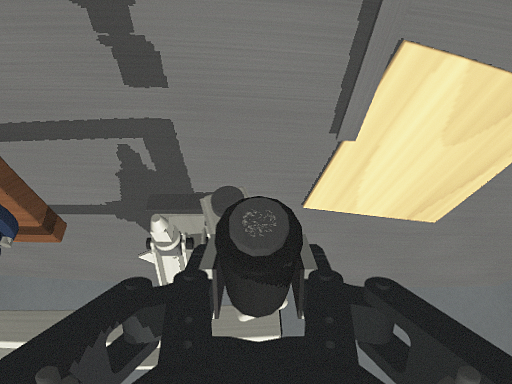

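The drive nose shows at about (158,218), and the socket's boss at (230,198). I'll take a second view from 60 mm lower to triangulate.

```bash
python3 - <<'E'
from h import *
import pickle
pickle.dump(bot.get_calibration('wrist'),open('c3.pkl','wb'))
path([((.42,.04,.158),pose(4,40))])
E
python3 -m inch '.06 0 .07 0 0 0 .2;.12 0 .15 0 0 0 .2;.2 0 .23 0 0 0 .2;.26 -.037 .303 0 0 0 .2;.26 -.037 .303 0 0 0 .2' 110 |head -4
python3 -m inch '0 0 0 0 0 0 .2;0 0 0 0 0 0 .2;0 0 0 0 0 0 .2;0 0 0 0 0 0 .2;0 0 0 0 0 0 .2' 110 |head -4
python3 - <<'E'
from h import *
import pickle
im=save('wrist','w4.png');pickle.dump(bot.get_calibration('wrist'),open('c4.pkl','wb'))
a=cv2.imread('pics/w3.png')[170:290,100:300];b=cv2.imread('pics/w4.png')[110:290,100:300]
cv2.imwrite('pics/z34.png',cv2.resize(np.hstack([cv2.copyMakeBorder(a,0,60,0,0,0),b]),None,fx=2,fy=2,interpolation=2))
E
```

```text
0.264 -0.038 0.301 0.001 -0.0 -0.0 | rows 1.2 0.0
clock: 8.25
tool_pos: [0.4196, 0.0434, 0.156]
eef_rot: [-0.089, 2.448, 0.037]
force: [0.3, -0.3, -3.7]
clock: 8.75
tool_pos: [0.4214, 0.0431, 0.1598]
eef_rot: [-0.09, 2.441, 0.036]
force: [-0.7, 1.0, -3.9]
```

View pics/z34.png

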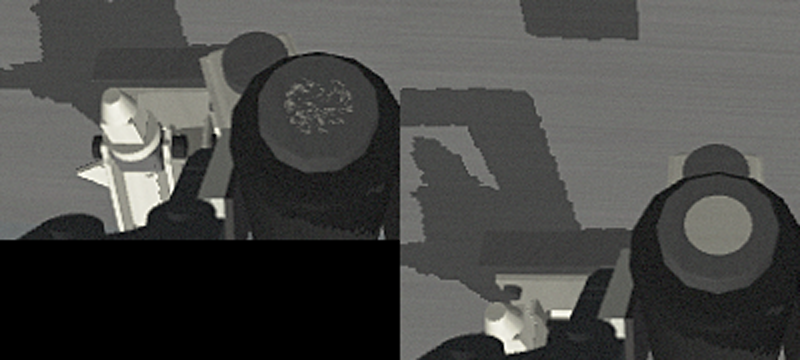

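Run:
```python
from h import *
import pickle
a=pickle.load(open('c3.pkl','rb'));b=pickle.load(open('c4.pkl','rb'))
P,e=tri(a,(157.5,218.5),b,(148.5,266));print(P,e)
print(onz(a,157.5,218.5,P[2]),onz(b,148.5,266,P[2]))
# collar in view3 ~ (133,148)/2 ; axis points
for z in(.11,.115,.12):print(z,onz(a,157.5,218.5,z).round(4), onz(a,100+134/2,170+146/2,z).round(4))
t=bot.get_calibration('top');print('top view of tip',proj(t,P))
# frame rail front edge left end & right in top image
im=cv2.imread('pics/t0.png');hsv=cv2.cvtColor(im,cv2.COLOR_BGR2HSV);m=((hsv[:,:,1]<40)&(hsv[:,:,2]>190)).astype(np.uint8)
for u in (235,250,265,280,300,320,330):
    v=np.where(m[140:175,u])[0]+140;print(u,v.min() if len(v) else 0,v.max() if len(v) else 0, onz(t,u,v.max()+.5,.24).round(3) if len(v) else 0)
```

```text
[ 0.59784569 -0.05653745  0.10286974] 0.0013871576971280668
[ 0.59799515 -0.05585909  0.10286974] [ 0.59771188 -0.05722006  0.10286974]
0.11 [ 0.5852 -0.0522  0.11  ] [ 0.6479 -0.0523  0.11  ]
0.115 [ 0.5762 -0.0496  0.115 ] [ 0.6371 -0.0497  0.115 ]
0.12 [ 0.5673 -0.0471  0.12  ] [ 0.6263 -0.0471  0.12  ]
top view of tip [267.54812166 159.73899614]
235 157 167 [0.558 0.043 0.24 ]
250 156 165 [ 0.563 -0.001  0.24 ]
265 145 163 [ 0.568 -0.044  0.24 ]
280 153 162 [ 0.571 -0.088  0.24 ]
300 150 160 [ 0.575 -0.146  0.24 ]
320 148 158 [ 0.58  -0.205  0.24 ]
330 147 157 [ 0.583 -0.234  0.24 ]
```

Run:
```python
from h import *
import pickle
b=pickle.load(open('c4.pkl','rb'));s=bot.get_state();Q=R.from_rotvec(s['eef_rot']);M=Q.as_matrix();z=M[:,2]
print(np.degrees(np.arctan2(z[1],z[0])),np.degrees(np.arccos(-z[2])))
h=np.array([z[0],z[1],0]);h/=np.linalg.norm(h)
g=s['tool_pos']-.011*z+.002*h;print('grip',g)
print('sleeve end',proj(b,g-.035*h),'obs 259,222.5')
for dx in(.03,.035,.04):print('boss',proj(b,g+dx*h-[0,0,.06]),'obs 258.5,194?')
# now pre-insert target
tip=np.array([.5955,-.056,.104]);yaw=4;H=np.array([np.cos(np.radians(yaw)),np.sin(np.radians(yaw)),0])
for back in(.045,.02):
  mouth=tip-back*H; G=mouth-.09*H+[0,0,.06]; Qt=pose(yaw,40);T=G-.002*H+.011*Qt.as_matrix()[:,2]
  print(back,T);path([(T,Qt)])
```

```text
4.400225657525163 40.07512525367877
grip [0.41627183 0.04273729 0.16817511]
sleeve end [254.77526179 228.29946328] obs 259,222.5
boss [255.95328224 193.00139026] obs 258.5,194?
boss [256.00301056 197.2542798 ] obs 258.5,194?
boss [256.05085373 201.34145463] obs 258.5,194?
0.045 [ 0.46588717 -0.06506341  0.15557351]
-0.169 -0.741 0.176 0.002 0.001 0.001 | rows 2.3 0.0
0.02 [ 0.49082627 -0.0633195   0.15557351]
-0.296 -0.742 0.284 0.002 0.001 0.001 | rows 2.5 0.0
```

```bash
python3 -m inch '-.03 -.15 .03 0 0 0 .2;-.08 -.35 .08 0 0 0 .2;-.13 -.55 .14 0 0 0 .2;-.169 -.7 .176 0 0 0 .2;-.169 -.754 .176 0 0 0 .2' 110 |head -4
python3 -m inch '-.05 0 .05 0 0 0 .2;-.09 0 .08 0 0 0 .2;-.127 0 .108 0 0 0 .2;-.127 0 .108 0 0 0 .2;-.127 0 .108 0 0 0 .2' |head -4
python3 -m inch '0 0 0 0 0 0 .2;0 0 0 0 0 0 .2;0 0 0 0 0 0 .2;0 0 0 0 0 0 .2;0 0 0 0 0 0 .2'|head -4
python3 - <<'E'
from h import *
import pickle
im=save('wrist','w5.png');pickle.dump(bot.get_calibration('wrist'),open('c5.pkl','wb'));sc=save('scene','s5.png')
a=im[120:330,130:380,::-1]; b=sc[170:320,120:330,::-1]
cv2.imwrite('pics/z5.png',np.hstack([cv2.resize(a,(400,336)),cv2.resize(b,(400,336))]))
print(proj(bot.get_calibration('wrist'),[.5955,-.056,.104]))
E
```

```text
clock: 9.3
tool_pos: [0.4672, -0.0696, 0.1557]
eef_rot: [-0.087, 2.441, 0.033]
force: [0.9, 0.0, -4.2]
clock: 9.8
tool_pos: [0.4907, -0.0642, 0.155]
eef_rot: [-0.092, 2.442, 0.037]
force: [-0.0, -0.1, -4.2]
clock: 10.3
tool_pos: [0.4908, -0.0652, 0.1552]
eef_rot: [-0.09, 2.441, 0.036]
force: [1.3, -0.1, -3.1]
[257.91986778 245.8658709 ]
```

View pics/z5.png

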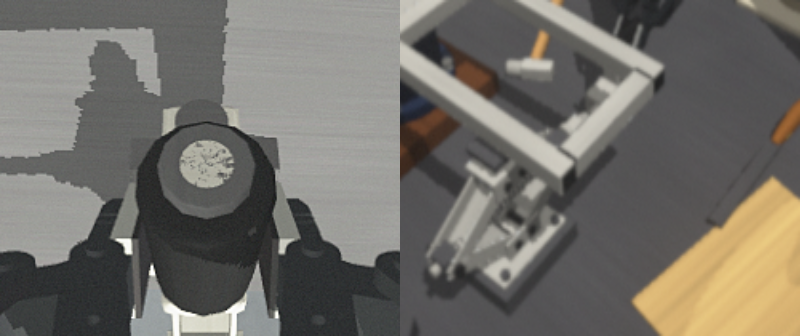

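The crank hangs straight and lines up with the jack (jack post directly beyond the grip at about (205,320) in the crop). I'll insert gently and watch the forces.

```bash
python3 -m inch '-.03 0 .026 0 0 0 .2;-.06 0 .052 0 0 0 .2;-.09 0 .078 0 0 0 .2;-.12 0 .104 0 0 0 .2;-.153 0 .13 0 0 0 .2'
python3 -m inch '-.02 0 .017 0 0 0 .2;-.04 0 .034 0 0 0 .2;-.06 0 .051 0 0 0 .2;-.08 0 .068 0 0 0 .2;-.08 0 .068 0 0 0 .2'
python3 - <<'E'
from h import *
print(bot.get_state()['wrist_torque'])
E
```

```text
clock: 10.9
tool_pos: [0.5215, -0.0628, 0.1549]
eef_rot: [-0.09, 2.442, 0.036]
force: [0.5, 1.2, -4.0]
grip_width: 0.364
grip_force: 109.9
clock: 11.4
tool_pos: [0.537, -0.0617, 0.155]
eef_rot: [-0.09, 2.441, 0.036]
force: [0.6, 0.0, -3.7]
grip_width: 0.365
grip_force: 109.9
[-0.07647688  1.28804775 -0.03023932]
```

```bash
python3 -m inch '-.02 0 .017 0 0 0 .2;-.04 0 .034 0 0 0 .2;-.06 0 .051 0 0 0 .2;-.065 0 .055 0 0 0 .2;-.065 0 .055 0 0 0 .2'
python3 -m inch '-.01 0 .009 0 0 0 .2;-.02 0 .017 0 0 0 .2;-.03 0 .026 0 0 0 .2;-.03 0 .026 0 0 0 .2;-.03 0 .026 0 0 0 .2'
python3 - <<'E'
from h import *
im=save('wrist','w6.png');sc=save('scene','s6.png')
a=im[120:330,130:380,::-1]; b=sc[170:290,160:310,::-1]
cv2.imwrite('pics/z6.png',np.hstack([cv2.resize(a,(400,336)),cv2.resize(b,(400,336))]))
E
```

```text
clock: 11.9
tool_pos: [0.5494, -0.0607, 0.1547]
eef_rot: [-0.09, 2.442, 0.036]
force: [0.6, 0.1, -4.3]
grip_width: 0.367
grip_force: 109.9
clock: 12.4
tool_pos: [0.5519, -0.0601, 0.1533]
eef_rot: [-0.087, 2.447, 0.035]
force: [-39.2, -4.1, 17.7]
grip_width: 0.367
grip_force: 115.1
```

View pics/z6.png

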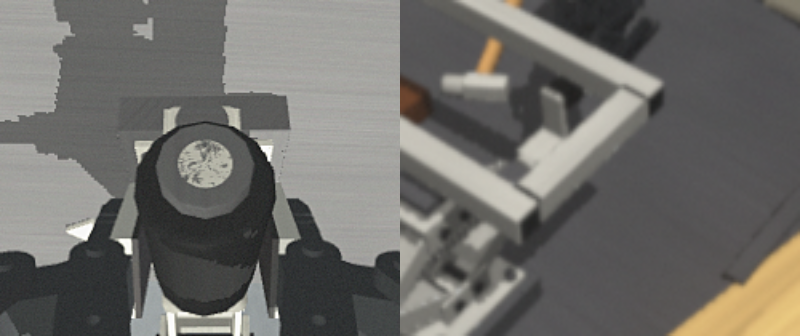

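The crank is home: contact at TCP x = 0.552, within 1 mm of the prediction, and the scene crop shows the arm plate at (545,115) just in front of the tip. I'll ease the push off and wind the first quarters.

```bash
python3 -m inch '.005 0 -.004 0 0 0 .2;.01 0 -.009 0 0 0 .2;.016 0 -.014 0 0 0 .2;.016 0 -.014 0 0 0 .2;.016 0 -.014 0 0 0 .2'
python3 -m inch '.011 -.123 .013 0 0 0 .2;.047 -.235 .056 0 0 0 .2;.102 -.323 .122 0 0 0 .2;.173 -.381 .206 0 0 0 .2;.251 -.4 .299 0 0 0 .2'
python3 - <<'E'
from h import *
print(bot.get_state()['wrist_torque'],bot.get_state()['joint_pos'].round(2))
E
```

```text
clock: 13.0
tool_pos: [0.5516, -0.0606, 0.1544]
eef_rot: [-0.089, 2.443, 0.036]
force: [-8.1, -0.7, 0.1]
grip_width: 0.364
grip_force: 110.4
clock: 13.5
tool_pos: [0.5559, -0.1221, 0.0955]
eef_rot: [-0.088, 2.443, 0.032]
force: [-10.9, -0.6, 2.3]
grip_width: 0.368
grip_force: 111.2
[-0.15028023  1.92273314  0.70531318] [-0.57  0.11 -0.82  0.04  0.39 -0.52]
```

```bash
python3 -m inch '.078 .019 .093 0 0 0 .2;.149 .077 .177 0 0 0 .2;.204 .165 .243 0 0 0 .2;.24 .277 .285 0 0 0 .2;.251 .4 .299 0 0 0 .2' | sed -n '2p;4p'
python3 -m inch '-.014 .123 -.016 0 0 0 .2;-.052 .235 -.062 0 0 0 .2;-.11 .323 -.131 0 0 0 .2;-.183 .381 -.218 0 0 0 .2;-.264 .4 -.314 0 0 0 .2'| sed -n '2p;4p'
python3 -m inch '-.081 -.019 -.096 0 0 0 .2;-.154 -.077 -.183 0 0 0 .2;-.212 -.165 -.252 0 0 0 .2;-.25 -.277 -.298 0 0 0 .2;-.264 -.4 -.314 0 0 0 .2'| sed -n '2p;4p'
python3 - <<'E'
from h import *
save('top','t7.png');sc=save('scene','s7.png')
cv2.imwrite('pics/z7.png',cv2.resize(sc[120:300,50:310,::-1],(780,540)))
E
```

```text
tool_pos: [0.5513, -0.0606, 0.0362]
force: [-6.1, -2.9, -0.6]
tool_pos: [0.547, -0.0003, 0.0992]
force: [-0.2, -7.8, -4.8]
tool_pos: [0.5516, -0.0601, 0.1613]
force: [-5.7, 3.8, -3.0]
```

View pics/z7.png

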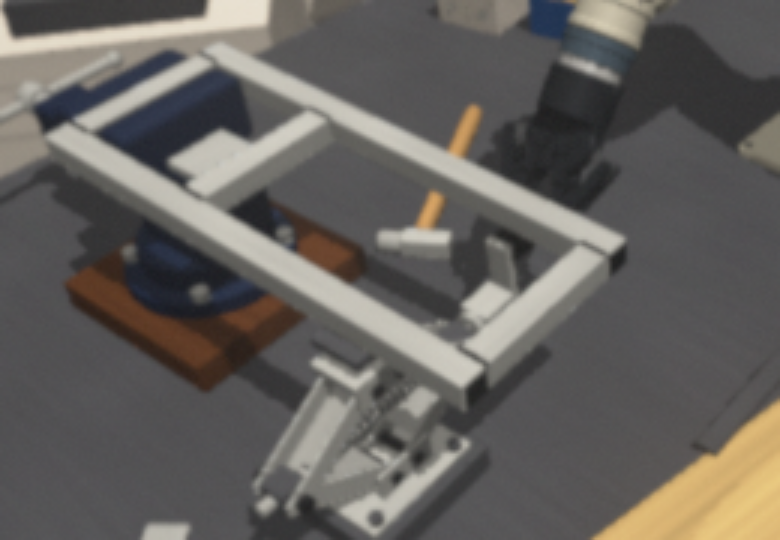

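One turn done; the crank is upright again and the far rail is now on or near the pad. I'll wind another 1.5 turns.

```bash
f(){ sed -n '2p;4p'; }
python3 -m inch '.011 -.123 .013 0 0 0 .2;.047 -.235 .056 0 0 0 .2;.102 -.323 .122 0 0 0 .2;.173 -.381 .206 0 0 0 .2;.251 -.4 .299 0 0 0 .2' |f
python3 -m inch '.078 .019 .093 0 0 0 .2;.149 .077 .177 0 0 0 .2;.204 .165 .243 0 0 0 .2;.24 .277 .285 0 0 0 .2;.251 .4 .299 0 0 0 .2' | f
python3 -m inch '-.014 .123 -.016 0 0 0 .2;-.052 .235 -.062 0 0 0 .2;-.11 .323 -.131 0 0 0 .2;-.183 .381 -.218 0 0 0 .2;-.264 .4 -.314 0 0 0 .2'| f
python3 -m inch '-.081 -.019 -.096 0 0 0 .2;-.154 -.077 -.183 0 0 0 .2;-.212 -.165 -.252 0 0 0 .2;-.25 -.277 -.298 0 0 0 .2;-.264 -.4 -.314 0 0 0 .2'| f
python3 -m inch '.011 -.123 .013 0 0 0 .2;.047 -.235 .056 0 0 0 .2;.102 -.323 .122 0 0 0 .2;.173 -.381 .206 0 0 0 .2;.251 -.4 .299 0 0 0 .2' |f
python3 -m inch '.078 .019 .093 0 0 0 .2;.149 .077 .177 0 0 0 .2;.204 .165 .243 0 0 0 .2;.24 .277 .285 0 0 0 .2;.251 .4 .299 0 0 0 .2' | f
python3 - <<'E'
from h import *
t=save('top','t8.png');s=save('scene','s8.png')
c=bot.get_calibration('scene')
from pathlib import Path
for n in('s0','s7','s8'):
    im=cv2.imread(f'pics/{n}.png');g=im.max(2)
    for nm,(u0,u1,v0,v1) in dict(far=(195,220,232,258),near=(240,265,190,212)).items():
        m=(g[v0:v1,u0:u1]<45).astype(np.uint8);k,l,st,ce=cv2.connectedComponentsWithStats(m)
        print(n,nm,[(int(st[i,4]),(ce[i]+[u0,v0]).round(1).tolist()) for i in range(1,k) if st[i,4]>8])
# near rail end along axis: rail front edge line known from top; predicted cap for level vs droop
for z in(.221,.235,.247): print(z,[proj(c,p).round(1).tolist() for p in((.570,.072,z),)])
E
```

```text
tool_pos: [0.556, -0.1221, 0.1015]
force: [-12.3, -1.7, 2.7]
tool_pos: [0.5513, -0.0607, 0.0421]
force: [-6.9, -4.7, -0.8]
tool_pos: [0.5469, -0.0003, 0.105]
force: [-0.3, -8.7, -6.1]
tool_pos: [0.5515, -0.0599, 0.1671]
force: [-7.7, 3.5, -2.0]
tool_pos: [0.556, -0.1222, 0.1075]
force: [-12.3, -2.2, 2.0]
tool_pos: [0.5514, -0.0607, 0.048]
force: [-7.5, -4.9, 0.1]
s0 far [(31, [208.6, 249.9])]
s0 near [(18, [255.5, 206.3])]
s7 far [(30, [208.3, 250.2])]
s7 near [(19, [255.6, 206.3])]
s8 far [(32, [208.1, 244.0])]
s8 near [(21, [255.4, 200.7])]
0.221 [[254.8, 204.4]]
0.235 [[254.7, 200.4]]
0.247 [[254.5, 196.8]]
```

```bash
cat > lev.py <<'E'
from h import *
import sys
c=bot.get_calibration('scene');n=sys.argv[1]
a=cv2.imread('pics/s0.png',0);b=cv2.imread(f'pics/{n}.png',0)
P=np.float32([[208,249],[255,206],[200,246],[203,252],[212,243],[250,200],[258,203],[237,216]]).reshape(-1,1,2)
q,st,er=cv2.calcOpticalFlowPyrLK(a,b,P,None,winSize=(13,13),maxLevel=2)
print((q-P).reshape(-1,2).round(2).tolist(),er.ravel().round(1))
yv=np.array([-.09,.996,0])  # along rail, away from the vise
for nm,x,y in(('near',.57,.072),('far',.77,.09)):
    print(nm,'pix at level',proj(c,[x,y,.247]).round(1),'full move',(proj(c,[x,y,.247])-proj(c,[x,y,.247-.05*.52])).round(2))
E
python3 lev.py s8
```

```text
[[-0.8399999737739563, -6.070000171661377], [-0.10999999940395355, -5.869999885559082], [-1.0700000524520874, -5.949999809265137], [-0.8600000143051147, -6.019999980926514], [-0.8399999737739563, -5.960000038146973], [-0.47999998927116394, -5.639999866485596], [-0.14000000059604645, -5.849999904632568], [-4.659999847412109, -2.0799999237060547]] [2.6 5.1 2.5 3.5 3.6 7.3 3.2 1.8]
near pix at level [254.5 196.8] full move [-0.26 -7.54]
far pix at level [203.9 242.7] full move [-1.21 -7.78]
```

Fraction lifted is about 0.775, so another ~0.36 turn is needed: a quarter plus 36°.

```bash
f(){ sed -n '2p;4p'; }
python3 -m inch '-.014 .123 -.016 0 0 0 .2;-.052 .235 -.062 0 0 0 .2;-.11 .323 -.131 0 0 0 .2;-.183 .381 -.218 0 0 0 .2;-.264 .4 -.314 0 0 0 .2'| f
python3 -m inch '-.081 -.019 -.096 0 0 0 .2;-.154 -.077 -.183 0 0 0 .2;-.154 -.077 -.183 0 0 0 .2;-.154 -.077 -.183 0 0 0 .2;-.154 -.077 -.183 0 0 0 .2'| f
python3 - <<'E'
from h import *
save('scene','s9.png')
E
python3 lev.py s9
```

```text
tool_pos: [0.547, -0.0004, 0.1109]
force: [-0.3, -7.8, -4.9]
tool_pos: [0.548, -0.0121, 0.1468]
force: [-11.0, 0.2, 0.8]
[[-1.090000033378601, -7.639999866485596], [0.009999999776482582, -7.570000171661377], [-1.3899999856948853, -7.5], [-1.149999976158142, -7.550000190734863], [-1.0800000429153442, -7.53000020980835], [-0.5099999904632568, -7.179999828338623], [-0.12999999523162842, -7.440000057220459], [3.690000057220459, -11.140000343322754]] [ 2.9  9.7  3.4  4.3  4.8  7.  15.7  2.7]
near pix at level [254.5 196.8] full move [-0.26 -7.54]
far pix at level [203.9 242.7] full move [-1.21 -7.78]
```

```bash
f(){ sed -n '2p;4p'; }
python3 -m inch '-.018 -.023 -.021 0 0 0 .2;-.035 -.046 -.041 0 0 0 .2;-.035 -.046 -.041 0 0 0 .2;-.027 -.036 -.032 0 0 0 .2;-.018 -.023 -.021 0 0 0 .2'| f
python3 -m inch '.04 0 -.034 0 0 0 .2;.08 0 -.068 0 0 0 .2;.12 0 -.102 0 0 0 .2;.17 0 -.144 0 0 0 .2;.22 0 -.187 0 0 0 .2'| f
python3 -m inch '.06 0 -.05 0 0 0 .2;.15 0 -.127 0 0 0 .2;.25 0 -.21 0 0 0 .2;.25 0 -.21 0 0 0 .2;.25 0 -.21 0 0 0 .2'| f
python3 - <<'E'
from h import *
save('scene','s10.png')
print(bot.get_state()['tool_pos'])
E
python3 lev.py s10
```

```text
tool_pos: [0.5482, -0.0153, 0.1507]
force: [-11.3, 1.5, 1.9]
tool_pos: [0.5059, -0.0192, 0.152]
force: [-0.3, -0.1, -3.3]
tool_pos: [0.4567, -0.0227, 0.1518]
force: [0.2, -0.7, -3.4]
[ 0.45718075 -0.02277675  0.15197651]
[[-1.1100000143051147, -7.690000057220459], [-0.12999999523162842, -7.489999771118164], [-1.399999976158142, -7.550000190734863], [-1.159999966621399, -7.590000152587891], [-1.0499999523162842, -7.639999866485596], [-0.4699999988079071, -7.230000019073486], [-0.30000001192092896, -7.349999904632568], [7.139999866485596, -14.380000114440918]] [3.3 5.8 3.8 4.7 5.4 6.7 6.8 7.6]
near pix at level [254.5 196.8] full move [-0.26 -7.54]
far pix at level [203.9 242.7] full move [-1.21 -7.78]
```

The crank is off and the frame is level to within about 0.001 rad. Now back to the board, above where the socket will be set down.

Run:
```python
from h import *
print(bot.get_state()['clock'])
path([((.43,.09,.20),pose(-2,40)),((.45,.21,.21),pose(-10,40)),((.51,.32,.18),pose(-17,40)),((.5585,.374,.12),pose(-17,40)),((.5585,.374,.085),pose(-17,40))])
```

```text
20.8
-0.11 0.764 -0.325 0.034 0.001 0.039 | rows 2.5 0.7
-0.124 0.804 0.017 0.043 -0.0 0.051 | rows 2.4 0.9
-0.076 0.792 0.325 0.037 0.0 0.045 | rows 2.6 0.8
0.101 0.439 0.438 0.0 0.0 0.0 | rows 1.9 0.0
0.15 0.0 0.179 0.0 0.0 0.0 | rows 0.7 0.0
```

```bash
f(){ sed -n '2p;4p'; }
python3 -m inch '-.02 .15 -.06 0 0 0 .2;-.05 .35 -.15 .01 0 .01 .2;-.08 .55 -.24 .02 0 .03 .2;-.11 .7 -.325 .034 0 .039 .2;-.11 .764 -.325 .034 0 .039 .2' | f
python3 -m inch '-.03 .2 0 .01 0 .01 .2;-.07 .42 .01 .02 0 .02 .2;-.1 .62 .017 .03 0 .04 .2;-.124 .804 .017 .043 0 .051 .2;-.124 .804 .017 .043 0 .051 .2' | f
python3 -m inch '-.02 .2 .06 .01 0 .01 .2;-.04 .4 .15 .02 0 .02 .2;-.06 .6 .25 .03 0 .035 .2;-.07 .74 .31 .037 0 .045 .2;-.076 .792 .325 .037 0 .045 .2' | f
python3 -m inch '.02 .1 .1 0 0 0 .2;.05 .22 .22 0 0 0 .2;.08 .34 .34 0 0 0 .2;.1 .41 .41 0 0 0 .2;.101 .439 .438 0 0 0 .2' | f
python3 -m inch '0 0 0 0 0 0 .2;0 0 0 0 0 0 .2;0 0 0 0 0 0 .2;0 0 0 0 0 0 .2;0 0 0 0 0 0 .2'
python3 - <<'E'
from h import *
im=save('wrist','w11.png');t=save('top','t11.png')
print(bot.get_state()['joint_pos'].round(2))
cv2.imwrite('pics/z11.png',np.hstack([cv2.resize(im[:,:,::-1],(400,300)),cv2.resize(t[90:240,90:290,::-1],(400,300))]))
path([((.5585,.374,.085),pose(-17,40))])
E
```

```text
tool_pos: [0.4301, 0.0931, 0.2019]
force: [0.7, 0.0, -3.9]
tool_pos: [0.4509, 0.215, 0.21]
force: [0.6, 0.9, -3.8]
tool_pos: [0.5109, 0.3226, 0.178]
force: [-0.4, 0.9, -3.3]
tool_pos: [0.5585, 0.3746, 0.1183]
force: [0.6, 0.3, -4.0]
clock: 23.3
tool_pos: [0.5583, 0.3744, 0.1204]
eef_rot: [0.361, 2.42, -0.129]
force: [-1.4, 0.2, -3.7]
grip_width: 0.362
grip_force: 112.8
[ 0.7   0.35 -0.36  0.43 -0.57  0.87]
0.149 -0.003 0.181 0.001 0.0 -0.0 | rows 0.7 0.0
```

View pics/z11.png

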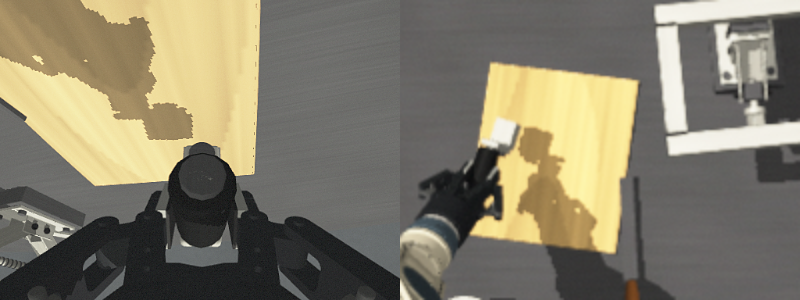

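The crank hangs steady over the board, with the socket close to its left edge. I'll shift 25 mm right and lower until the socket touches.

```bash
f(){ sed -n '2p;4p'; }
python3 -m inch '.03 -.04 .036 0 0 0 .2;.06 -.08 .07 0 0 0 .2;.1 -.13 .12 0 0 0 .2;.15 -.167 .18 0 0 0 .2;.15 -.167 .18 0 0 0 .2' |f
python3 -m inch '.01 0 .012 0 0 0 .2;.02 0 .024 0 0 0 .2;.03 0 .036 0 0 0 .2;.035 0 .042 0 0 0 .2;.035 0 .042 0 0 0 .2' |f
python3 -m inch '.005 0 .006 0 0 0 .2;.01 0 .012 0 0 0 .2;.015 0 .018 0 0 0 .2;.015 0 .018 0 0 0 .2;.015 0 .018 0 0 0 .2' |f
```

```text
tool_pos: [0.5497, 0.3487, 0.082]
force: [-0.4, -0.4, -4.2]
tool_pos: [0.5513, 0.3506, 0.0763]
force: [-0.1, -0.6, -3.5]
tool_pos: [0.5516, 0.351, 0.0736]
force: [-3.7, 2.3, 3.0]
```

```bash
f(){ sed -n '2p;4p'; }
python3 -m inch '-.005 -.045 -.006 0 0 0 .2;-.008 -.091 -.009 0 0 0 .2;-.008 -.137 -.009 0 0 0 .2;-.005 -.183 -.006 0 0 0 .2;0 -.228 0 0 0 0 .2' |f
python3 -m inch '.008 -.045 .009 0 0 0 .2;.018 -.087 .021 0 0 0 .2;.03 -.129 .036 0 0 0 .2;.045 -.169 .054 0 0 0 .2;.062 -.206 .074 0 0 0 .2' |f
python3 -m inch '.019 -.035 .022 0 0 0 .2;.04 -.068 .047 0 0 0 .2;.063 -.097 .075 0 0 0 .2;.087 -.123 .103 0 0 0 .2;.112 -.146 .134 0 0 0 .2' |f
python3 - <<'E'
from h import *
im=save('wrist','w12.png');t=save('top','t12.png')
cv2.imwrite('pics/z12.png',np.hstack([cv2.resize(im[:,:,::-1],(400,300)),cv2.resize(t[90:240,90:290,::-1],(400,300))]))
E
```

```text
tool_pos: [0.541, 0.3169, 0.0728]
force: [-3.6, 0.5, 2.6]
tool_pos: [0.5321, 0.2876, 0.0576]
force: [-1.4, -0.4, -1.0]
tool_pos: [0.526, 0.2671, 0.0315]
force: [-0.9, 1.5, -2.0]
```

View pics/z12.png

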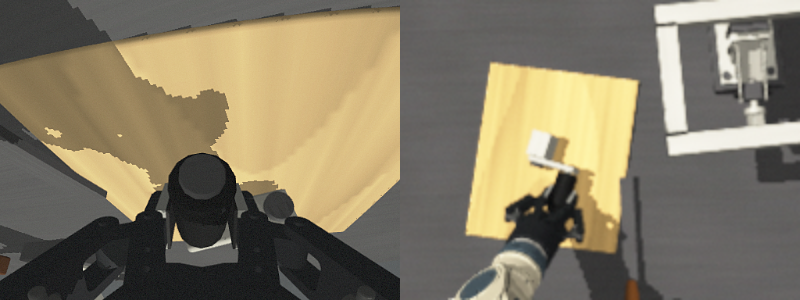

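The crank is tipping over as planned, with the socket to the left of the grip on the board. I'll finish lowering.

```bash
f(){ sed -n '2p;4p'; }
python3 -m inch '.014 -.01 .016 0 0 0 .2;.027 -.019 .032 0 0 0 .2;.041 -.028 .049 0 0 0 .2;.054 -.035 .065 0 0 0 .2;.067 -.042 .08 0 0 0 .2' |f
python3 -m inch '.004 -.002 .004 0 0 0 .2;.008 -.005 .009 0 0 0 .2;.008 -.005 .009 0 0 0 .2;.008 -.005 .009 0 0 0 .2;.008 -.005 .009 0 0 0 .2' 30
```

```text
tool_pos: [0.5244, 0.2615, 0.0163]
force: [0.8, 1.1, -1.9]
clock: 27.5
tool_pos: [0.524, 0.2607, 0.0147]
eef_rot: [0.361, 2.42, -0.13]
force: [1.1, 0.1, -1.5]
grip_width: 0.363
grip_force: 113.0
```

```bash
f(){ sed -n '2p;4p;5p'; }
python3 -m inch '.003 0 .004 0 0 0 .2;.006 0 .0075 0 0 0 .2;.006 0 .0075 0 0 0 .2;.006 0 .0075 0 0 0 .2;.006 0 .0075 0 0 0 .2' |f
python3 -m inch '0 0 0 0 0 0 .5;0 0 0 0 0 0 .7;0 0 0 0 0 0 1;0 0 0 0 0 0 1;0 0 0 0 0 0 1' |f
python3 -m inch '0 0 -.1 0 0 0 1;0 0 -.25 0 0 0 1;0 0 -.45 0 0 0 1;0 0 -.7 0 0 0 1;0 0 -1 0 0 0 1' |f
python3 - <<'E'
from h import *
im=save('wrist','w13.png');t=save('top','t13.png');save('scene','s13.png')
cv2.imwrite('pics/z13.png',np.hstack([cv2.resize(im[:,:,::-1],(400,300)),cv2.resize(t[:,:,::-1],(400,300))]))
E
python3 lev.py s13
```

```text
tool_pos: [0.524, 0.2605, 0.0136]
force: [-5.5, -0.0, 6.1]
grip_width: 0.363
tool_pos: [0.524, 0.2606, 0.0131]
force: [-0.3, 0.2, -0.5]
grip_width: 1.001
tool_pos: [0.4307, 0.2881, 0.1284]
force: [-0.0, 0.6, 0.1]
grip_width: 1.001
[[-1.1200000047683716, -7.630000114440918], [-0.07999999821186066, -7.489999771118164], [-1.3700000047683716, -7.480000019073486], [-1.159999966621399, -7.519999980926514], [-1.0199999809265137, -7.599999904632568], [-0.30000001192092896, -7.360000133514404], [-0.07000000029802322, -7.53000020980835], [6.110000133514404, -13.289999961853027]] [3.7 4.1 4.9 5.1 6.  4.3 3.  4.2]
near pix at level [254.5 196.8] full move [-0.26 -7.54]
far pix at level [203.9 242.7] full move [-1.21 -7.78]
```

View pics/z13.png

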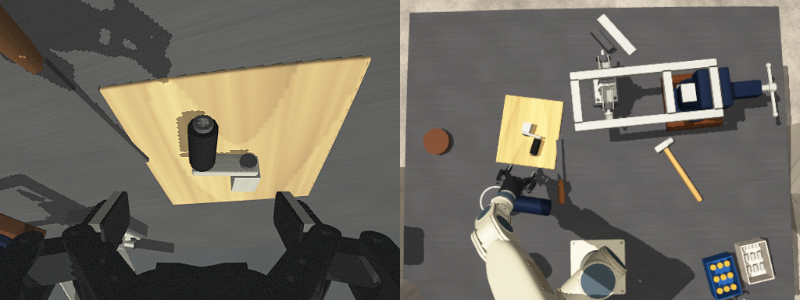

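The crank lies flat inside the board (grip about (203,143), socket about (243,178)). The other tools haven't moved, the frame is still level, and the gripper is clear.

```bash
python3 -c "
from rig import bot
print(bot.sign_off())"
```

```text
the job is handed in; nothing more can be done
None
```

I wound the jack until the frame measured level to about 0.001 rad in the scene camera, drew the crank off, laid it flat on the plywood board without moving the other tools, and handed the job in at about 29 s.

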